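# Pin the rod-holder carriage in its track yoke

## Task

The rod-holder carriage on the demonstration track was run into its blue yoke but stopped a little short. Take the orange-knobbed pin out of the wooden rack, lower it through the slotted upper ear, find the trapped steel eye by feel, draw the eye into line and push the pin on through the lower ear until its collar sits flush on the upper ear, then let go. Work gently, never pressing hard with the pin (well under 35 N), and leave the other pins and the goods where they are.

Things in the scene. Friction and masses are not known exactly. Their poses are not given: they have to be found in the camera images.
- pin_knob (a point): Centre of the orange square knob (16 x 16 mm in plan, 34 mm tall, sides along this frame's x and y, z up) of the pin to use, about 90 g. It stands upright in a loose 13 mm hole of the rack, its collar on the rack's top, 56 mm above the table.
- pin: The orange-knobbed pin; origin on its axis at the collar's underside, 21 mm below the knob's centre; z up along the axis. The collar, between knob and shank, is 22 mm across and 4 mm thick. The round steel shank, 10 mm thick, reaches 46 mm down from the origin; its last 5 mm taper to a flat nose 7 mm across.
- rack: Wooden block 60 x 220 x 56 mm fixed to the table, origin under its centre. Three upright through holes along its y axis at -75, 0 and +75 mm hold three pins: the orange one may be in any of them.
- pin_blue_knob (a point): Centre of the blue knob (16 x 16 x 34 mm) of a shorter pin in the rack, to be left alone.
- pin_white_knob (a point): Centre of the white knob (16 x 16 x 34 mm) of a shorter pin in the rack, to be left alone.
- yoke_seat (a point): Point on the axis of the lower ear's hole, level with the upper ear's top face, 56 mm above the table; z up, y along the track towards the rod holder. The pin's collar underside must end here. The lower ear, 24 to 32 mm below this point, has a round 12 mm hole on this axis.
- yoke: Blue yoke and its aluminium track, one fixed piece with the carriage on it; origin on the table under yoke_seat, same axes. Two level ears, 44 mm wide in x, 8 mm thick. The base plate, 80 mm wide, top 6 mm above the table, runs from y = -55 to +255 mm. An upright web as high as the upper ear closes the yoke at y = -32 to -44 mm.
- yoke_slot (a point): Middle of the slot in the upper ear, at its top face, 9.75 mm to +y of yoke_seat; same axes. The slot goes through the 8 mm ear, is 12.5 mm wide in x and 32.5 mm long in y, so its -y end lies 6.5 mm beyond yoke_seat: a pin held against that end is 1.5 mm from the lower hole's axis.
- eye_line (a point): Mid-height of the eye lug, 16 mm below yoke_seat; fixed to the yoke, NOT to the eye. The steel lug, 12 mm thick, top 10 mm below yoke_seat, has a round 12 mm hole always at x = 0, but at an unmeasured start 5 to 20 mm to +y of here (travel 0 to 22 mm). It slides along y only, against 6 N of dry friction: a touch below 6 N on its flat leaves it still.
- rail_end (a point): Far end of the rail on the base plate, 250 mm to +y of yoke_seat, 16 mm above the table. The carriage's black block, 58 mm wide and 48 mm tall, begins 50 mm to +y of the eye's hole; its rod tube, 54 mm across, leans away to +y from 85 mm on and rises to 165 mm above the table.
- spool: Yellow spool, 48 mm across, 33 mm tall, standing; origin under it. Leave alone.
- sinker: Dark steel cone weight, 40 mm across, 46 mm tall; origin under it. Leave alone.
- lure: Red fish lure, 85 x 22 x 20 mm, lying along x; origin under it. Leave alone.
- jar: Glass jar with a red cap, 52 mm across, 60 mm tall; origin under it. Leave alone.
- lure_case: Flat green case, 100 x 70 x 25 mm; origin under it. Leave alone.
- tin: Green tin, 60 mm across, 45 mm tall; origin under it. Leave alone.

How it is judged:
By the outcome, as a careful person would: the job done as asked, in the order asked, and still so for the second after the job is handed in, with the robot touching nothing.
It also fails if it takes over 64 s, if anything falls off the work surface, if the arm or the gripper's body presses on something with over 40 N, if the wrist force passes 120 N, or if a joint passes its speed limit or range.

## Robot

A 6-joint arm with a two-finger parallel gripper is mounted at the origin on the work surface. World frame = base frame: x ahead of the robot, y to its left, z up, the work surface at z = 0. Lengths are in m, angles in degrees, forces in N, time in s.
With the tool pointing down it reaches from about 0.35 to 0.8 m from the base axis. Payload 7.3 kg.
Tool frame: the origin (TCP) lies at the very end of the fingers, on their centre line; the grasp point (between the pads) lies 19 mm behind it; z points along the fingers, x is the direction in which the jaws open and shut, and the axes are right-handed (so a half turn about z gives the same grasp; the last joint's range is limited). The gripper opens to 85 mm and grips with 20 to 120 N. Pads are 22 mm wide; open, the fingers measure 114 mm over their backs; the gripper's body (76 mm by 85 mm) begins 54 mm behind the grasp point. The pads swing forward as they close: fully open they stand 13 mm farther back than shut.
Start: joints at [68.354, 19.595, 87.324, -0, 73.075, -8.365], TCP at [0.121, 0.511, 0.231] pointing down, gripper open.
Joint ranges: [-145.02, 145.02], [-44.19, 115.74], [2.07, 154.8], [-57.11, 237.11], [16.16, 152.29], [-177.93, 177.93]. Speed limits (degrees/s): [147.25, 147.25, 180, 180, 180, 180].

## Interface

Orientations are given as a 3x3 rotation matrix whose columns are the frame's x, y, z axes.
In Python, from workcell import goto, movel, move_joints, command_gripper, pause, inverse_kinematics, grab_frame, MotionError, sign_off, read_time_s, read_joints, read_joint_velocities, read_tau, read_ee_pos, read_ee_rot, read_wrist_force, read_moment, read_gripper_width gives the robot as it stands. Calls block until the motion is done:
- goto(position, orientation): joint-space move of the TCP to a pose.
- movel(position, rotation=None, velocity=0.15): straight line of the TCP; rotation=None keeps the orientation; velocity is the mean speed in m/s.
- move_joints(angles): joint-space move.
- command_gripper(opening, force=None): finger opening in m; force is the grip in N (None keeps the last); returns when the fingers have stopped.
- pause(seconds).
- inverse_kinematics(position, orientation): joint angles nearest the present ones, or None.
- grab_frame(name): name is "scene" or "top" or "wrist"; returns a dict with "pixels" (480x640x3 uint8, red, green, blue), "range_z" (480x640 float32, m along the optical axis (not along the pixel's ray), 0 where there is no reading), "fx", "fy", "cx", "cy" (pixels), "rvec" (rotation vector, rad) and "tvec" (3), from world to camera coordinates, as OpenCV has them. Camera axes: x right, y down, z forward; pixel columns grow to the right and rows downward; lengths in m; the calibration is good to about 2 mm. A picture is of the moment at which its call begins.
A pose or a line that the arm cannot do raises MotionError and nothing moves.
- sign_off(): hands the job in, once; it reports no verdict.
Readings, each from a call of its own:
- read_time_s(): time.
- read_joints(): joint angles.
- read_joint_velocities(): joint speeds.
- read_tau(): joint torques, N m.
- read_ee_pos(): TCP position.
- read_ee_rot(): TCP orientation.
- read_wrist_force(): force on the tool from outside, world axes, zero at the start.
- read_moment(): the same for the moment, N m.
- read_gripper_width(): finger opening in m.
Only numpy, scipy, OpenCV 4.12 (cv2) and the standard library are available. Lean on these libraries where they do the work, as an engineer would, in place of code of your own. Each camera call takes 0.05 s, during which the arm holds its last target.

## Working session

There is one attempt and no reset: what is moved stays moved. The work goes in short steps, each a Python script; the robot and the scene stay as the last script left them, time stands still between calls to the robot, and variables do not carry over. Pictures are saved under pics/ and viewed, and the job is handed in when it is done.

```bash
ls; mkdir -p pics
python3 - <<'E'
from workcell import *
import cv2,numpy as np
for n in("scene","top","wrist"):
    f=grab_frame(n);cv2.imwrite(f"pics/{n}0.png",f["pixels"][:,:,::-1]);np.savez(f"{n}0.npz",**f)
    R=cv2.Rodrigues(np.array(f["rvec"]))[0];print(n,f["fx"],f["cx"],f["cy"],-R.T@np.array(f["tvec"]).ravel(),R[2])
print(read_time_s(),read_ee_rot(),read_wrist_force())
E
```

```text
pics
scene 535.2196775546093 316.8702502482651 243.71794353189583 [1.51010225 0.15988325 0.78570501] [-0.82094823 -0.09825777 -0.56248504]
top 436.3542421220557 316.65746188542136 243.96782683294882 [0.27476188 0.02957154 1.15930154] [ 0.21079499  0.01491757 -0.97741646]
wrist 383.24364627172656 319.38323276139613 237.3462186792332 [0.05637639 0.52620883 0.37359981] [ 0.2562657  -0.06216007 -0.96460563]
0.15 [[ 2.29719904e-01  9.73256666e-01 -4.78049823e-04]
 [ 9.73256121e-01 -2.29720293e-01 -1.05405259e-03]
 [-1.13568145e-03 -2.23128058e-04 -9.99999330e-01]] [ 0.44123465 -0.16702419  0.57899612]
```

View pics/scene0.png

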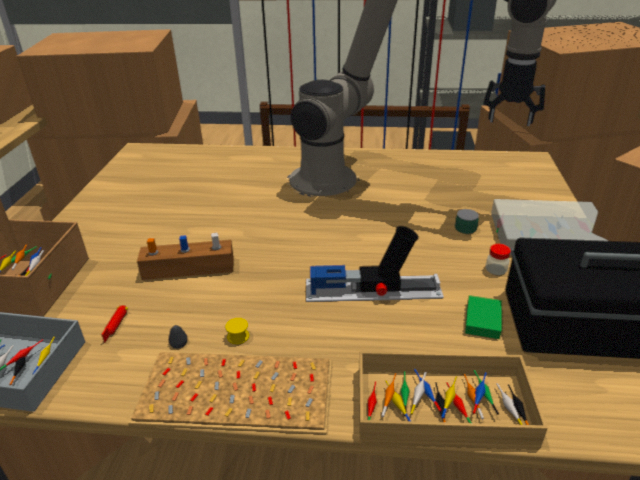

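View pics/top0.png

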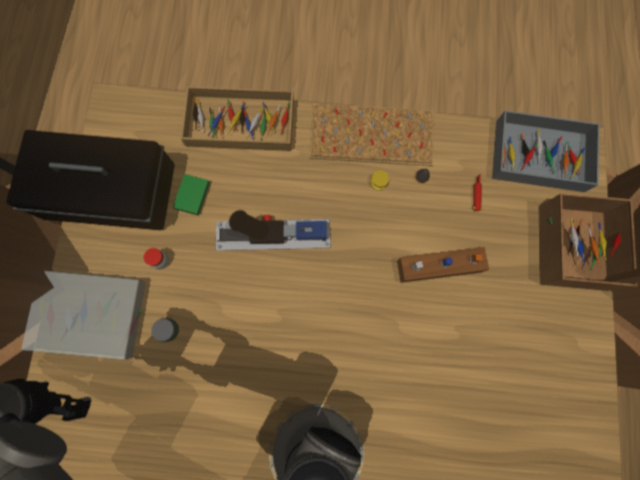

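View pics/wrist0.png

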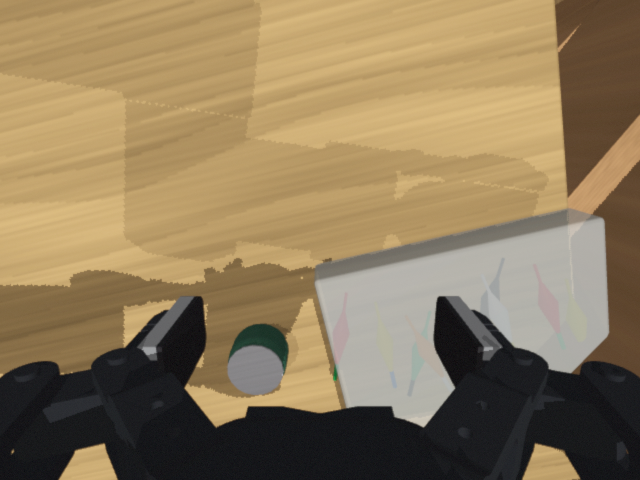

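The scene view shows the rack with the orange knob at about (151,243), blue (183,242) and white (214,240), and the yoke at (328,278). In the top view the orange knob is at (477,258) and the yoke at (312,230). The wrist view shows only the tin at (258,360) and the tray.

```bash
cat > h.py <<'E'
import cv2,numpy as np
from workcell import *
def cam(f):
    R=cv2.Rodrigues(np.array(f["rvec"],float))[0];return R,-R.T@np.array(f["tvec"],float).ravel()
def ray(f,u,v):
    R,C=cam(f);d=R.T@np.array([(u-f["cx"])/f["fx"],(v-f["cy"])/f["fy"],1.]);return C,d
def onz(f,u,v,z):
    C,d=ray(f,u,v);return C+d*(z-C[2])/d[2]
def proj(f,P):
    R,C=cam(f);p=R@(np.array(P,float)-C);return np.array([f["cx"]+f["fx"]*p[0]/p[2],f["cy"]+f["fy"]*p[1]/p[2]])
def mask(f,lo,hi):
    return cv2.inRange(cv2.cvtColor(f["pixels"],cv2.COLOR_RGB2HSV),np.array(lo),np.array(hi))
def blobs(m,amin=15):
    n,l,s,c=cv2.connectedComponentsWithStats(m)
    return [(s[i].tolist(),c[i]) for i in range(1,n) if s[i,4]>=amin]
def tri(rs):
    A=np.zeros((3,3));b=np.zeros(3)
    for C,d in rs:
        d=d/np.linalg.norm(d);M=np.eye(3)-np.outer(d,d);A+=M;b+=M@C
    return np.linalg.solve(A,b)
def down(a):  # jaw axis at angle a in xy
    a=np.radians(a);x=np.array([np.cos(a),np.sin(a),0]);z=np.array([0,0,-1.]);return np.stack([x,np.cross(z,x),z],1)
def snap(n,tag):
    f=grab_frame(n);cv2.imwrite(f"pics/{tag}.png",f["pixels"][:,:,::-1]);np.savez(f"{tag}.npz",**f);return f
E
python3 - <<'E'
from h import *
F={n:dict(np.load(n+"0.npz")) for n in("scene","top")}
for n,f in F.items():
    print(n,"orange",[b for b in blobs(mask(f,(5,180,120),(15,255,255)),15)])
    print(n,"blue",[b for b in blobs(mask(f,(105,120,40),(125,255,255)),15)])
f=F["top"]
print("rack top corners",[onz(f,u,v,.056).round(3) for u,v in((399,258),(484,249),(488,270),(402,282))])
print("knobs",[onz(f,u,v,.094).round(3) for u,v in((477,258),(447,262),(419,265))])
print("plate",[onz(f,u,v,.006).round(3) for u,v in((217,221),(330,219),(330,248),(217,250))])
E
```

```text
scene orange [([147, 238, 8, 5, 32], array([150.4375, 239.9375])), ([224, 241, 7, 12, 35], array([227.57142857, 246.45714286])), ([199, 243, 6, 8, 17], array([201.70588235, 246.11764706])), ([15, 244, 12, 19, 84], array([ 20.17857143, 253.94047619])), ([190, 244, 13, 11, 52], array([194.55769231, 248.63461538])), ([142, 247, 7, 7, 16], array([145.8125, 250.0625])), ([159, 246, 11, 13, 55], array([164.23636364, 252.09090909])), ([205, 246, 5, 5, 16], array([207.  , 247.75])), ([170, 248, 9, 10, 29], array([173.62068966, 252.13793103])), ([138, 253, 8, 8, 21], array([141., 257.])), ([105, 305, 22, 23, 40], array([116.125, 312.95 ])), ([221, 359, 5, 7, 18], array([222.94444444, 361.94444444])), ([293, 361, 4, 8, 16], array([294.625 , 364.6875])), ([162, 368, 8, 8, 16], array([165.625, 371.25 ])), ([236, 371, 5, 8, 18], array([237.72222222, 374.22222222])), ([384, 373, 12, 33, 155], array([389.11612903, 392.10967742])), ([464, 374, 11, 27, 110], array([470.20909091, 389.49090909])), ([176, 380, 8, 8, 19], array([179.26315789, 383.63157895])), ([368, 382, 8, 19, 25], array([372.4 , 390.16
[... 1317 characters left out ...]
op blue [([212, 115, 8, 13, 35], array([215.        , 121.71428571])), ([246, 119, 4, 10, 18], array([247.77777778, 123.72222222])), ([551, 144, 7, 13, 46], array([554.23913043, 150.26086957])), ([578, 241, 5, 15, 47], array([580.34042553, 247.85106383])), ([446, 259, 6, 5, 26], array([448.34615385, 260.84615385]))]
rack top corners [array([ 0.496, -0.168,  0.056]), array([ 0.54 , -0.386,  0.056]), array([ 0.485, -0.396,  0.056]), array([ 0.434, -0.179,  0.056])]
knobs [array([ 0.506, -0.354,  0.094]), array([ 0.489, -0.28 ,  0.094]), array([ 0.475, -0.211,  0.094])]
plate [array([0.562, 0.324, 0.006]), array([0.597, 0.017, 0.006]), array([0.516, 0.01 , 0.006]), array([0.482, 0.313, 0.006])]
```

Run:
```python
from h import *
f=dict(np.load("wrist0.npz"));R,C=cam(f);p=read_ee_pos();T=read_ee_rot()
print("cam in tool",T.T@(C-p),"\n",R@T)
print(proj(f,p), proj(f,p-np.array([0,0,.15])))
th=np.degrees(np.arctan2(-(.475-.506),.143)) # rack yaw
print(th)
o=np.array([.506,-.354])
for a in (12.2,12.2+180,102.2,-77.8):
    for z in (.062,.2): 
        print(a,z,inverse_kinematics([*o,z],down(a)))
for a in (6.4,186.4,96.4,-83.6):
    print(a,inverse_kinematics([.55,.068,.062],down(a)))
```

```text
cam in tool [ 0.00021387 -0.06597156 -0.14279374] 
 [[ 9.99999835e-01 -6.54830613e-05  5.70351837e-04]
 [ 2.13681374e-04  9.64548139e-01 -2.63906881e-01]
 [-5.32850372e-04  2.63906960e-01  9.64547994e-01]]
[319.04542206 301.44611044] [319.53553269 219.95611856]
12.231500921230186
12.2 0.062 [-4.20835044e+01  3.87467675e+01  8.35630219e+01 -2.54444375e-14
  5.76902105e+01 -5.42835044e+01]
12.2 0.2 [-4.20835044e+01  3.07352199e+01  7.44806362e+01 -2.54444375e-14
  7.47841439e+01 -5.42835044e+01]
192.2 0.062 [-4.20835044e+01  3.87467675e+01  8.35630219e+01 -2.54444375e-14
  5.76902105e+01  1.25716496e+02]
192.2 0.2 [-4.20835044e+01  3.07352199e+01  7.44806362e+01 -2.54444375e-14
  7.47841439e+01  1.25716496e+02]
102.2 0.062 [-4.20835044e+01  3.87467675e+01  8.35630219e+01 -2.54444375e-14
  5.76902105e+01 -1.44283504e+02]
102.2 0.2 [-4.20835044e+01  3.07352199e+01  7.44806362e+01 -2.54444375e-14
  7.47841439e+01 -1.44283504e+02]
-77.8 0.062 [-4.20835044e+01  3.87467675e+01  8.35630219e+01 -2.54444375e-14
  5.76902105e+01  3.57164956e+01]
-77.8 0.2 [-4.20835044e+01  3.07352199e+01  7.44806362e+01 -2.54444375e-14
  7.47841439e+01  3.57164956e+01]
6.4 [-8.75924721e-01  3.33505415e+01  9.46267506e+01 -2.54444375e-14
  5.20227079e+01 -7.27592472e+00]
186.4 [-8.75924721e-01  3.33505415e+01  9.46267506e+01 -2.54444375e-14
  5.20227079e+01  1.72724075e+02]
96.4 [-8.75924721e-01  3.33505415e+01  9.46267506e+01 -2.54444375e-14
  5.20227079e+01 -9.72759247e+01]
-83.6 [-8.75924721e-01  3.33505415e+01  9.46267506e+01 -2.54444375e-14
  5.20227079e+01  8.27240753e+01]
```

Run:
```python
from h import *
t=read_time_s()
goto([.55,.075,.25],down(96.4)); f=snap("wrist","y1")
print(read_time_s()-t)
goto([.506,-.354,.22],down(12.2)); f=snap("wrist","r1")
print(read_time_s()-t)
```

```text
2.2417000000000002
3.8832999999999998
```

View pics/y1.png

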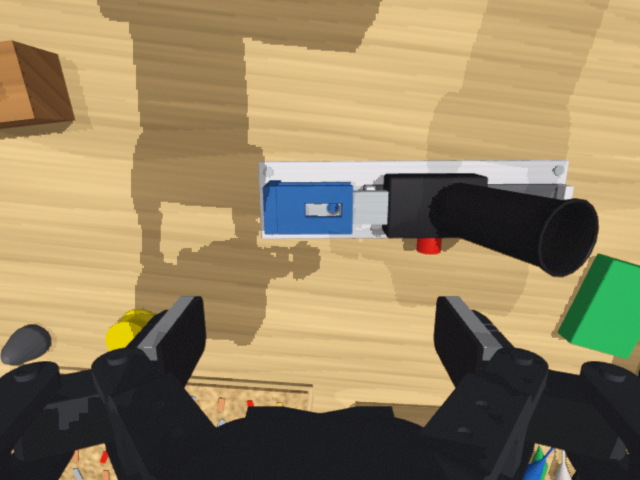

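View pics/r1.png

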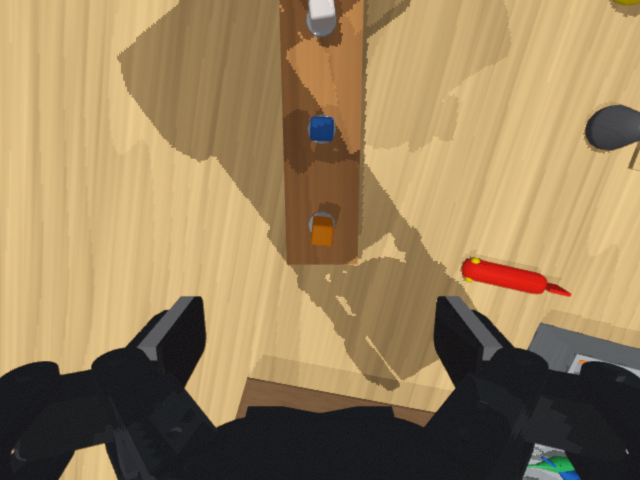

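The wrist view of the yoke shows the slot in the upper ear at about (323,210), with the eye hole (dark) near (333,208). The rack view shows the orange knob at (322,232), square to the image.

Run:
```python
from h import *
a=cv2.imread("pics/y1.png")[150:250,250:400];cv2.imwrite("pics/y1c.png",cv2.resize(a,None,fx=5,fy=5,interpolation=cv2.INTER_NEAREST))
b=cv2.imread("pics/r1.png")[190:280,260:380];cv2.imwrite("pics/r1c.png",cv2.resize(b,None,fx=6,fy=6,interpolation=cv2.INTER_NEAREST))
f=dict(np.load("r1.npz"));print([b for b in blobs(mask(f,(5,200,150),(20,255,255)),50)])
f=dict(np.load("y1.npz"));m=mask(f,(100,120,40),(125,255,255));bl=[b for b in blobs(m,800)];print(bl)
```

```text
[([311, 226, 21, 21, 371], array([321.50134771, 235.6819407 ]))]
[([263, 181, 90, 53, 4117], array([306.38061695, 207.60408064]))]
```

View pics/y1c.png

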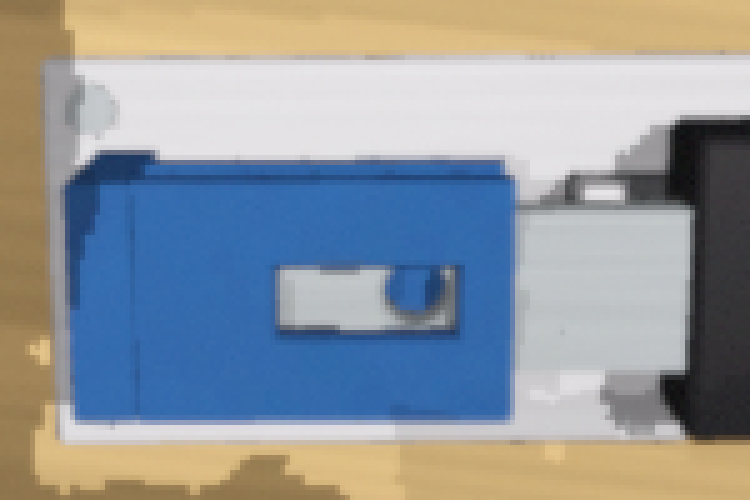

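View pics/r1c.png

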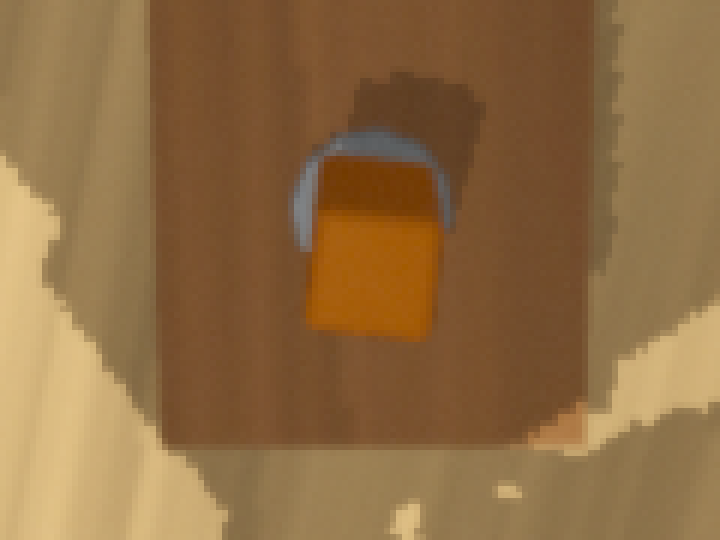

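Run:
```python
from h import *
f=dict(np.load("r1.npz"))
for lo in(140,150,165):
    m=mask(f,(5,200,lo),(20,255,255));
    c=max(cv2.findContours(m,0,2)[0],key=cv2.contourArea);r=cv2.minAreaRect(c);P=np.array([onz(f,u,v,.094)[:2] for u,v in cv2.boxPoints(r)])
    e=P[1]-P[0];e2=P[2]-P[1]
    print(r,onz(f,*r[0],.094),np.linalg.norm(e),np.linalg.norm(e2),np.degrees(np.arctan2(e[1],e[0]))%90,np.degrees(np.arctan2(e2[1],e2[0]))%90)
# yoke
f=dict(np.load("y1.npz"))
px=lambda x,y:(250+x/5-.5,150+y/5-.5)
S={k:onz(f,*px(*p),.056) for k,p in dict(sl=(276,266),sr=(460,264),br=(460,334),bl=(276,331)).items()}
E={k:onz(f,*px(*p),.056) for k,p in dict(tr=(515,180),br=(513,418),bl=(75,418),tl=(66,185)).items()}
for k,v in {**S,**E}.items():print(k,v.round(4))
c=sum(S.values())/4;print("slot c",c, "sizes",np.linalg.norm(S['sl']-S['sr']),np.linalg.norm(S['sl']-S['bl']),np.linalg.norm(E['tr']-E['br']),np.linalg.norm(E['bl']-E['br']))
for a,b in(('sl','sr'),('bl','br')):
    d=S[b]-S[a];print(np.degrees(np.arctan2(-d[0],d[1])))
for a,b in(('tl','tr'),('bl','br')):
    d=E[b]-E[a];print("E",np.degrees(np.arctan2(-d[0],d[1])))
print("ear x mid",(E['tr']+E['br'])/2,(E['tl']+E['bl'])/2)
print("eye",onz(f,*px(415,288),.046))
```

```text
((321.7804870605469, 235.47560119628906), (20.65069580078125, 19.988109588623047), 6.340191841125488) [ 0.51034621 -0.35786445  0.094     ] 0.01502539093294276 0.014917745367202046 5.889037213311411 5.805605346334751
((321.53656005859375, 235.6707305908203), (19.767244338989258, 19.104656219482422), 6.340191841125488) [ 0.51020452 -0.35804576  0.094     ] 0.014365969988568558 0.014285719029453428 5.89779087077882 5.802526368031982
((321.0914611816406, 235.67681884765625), (15.570846557617188, 16.123003005981445), 6.340191841125488) [ 0.50988931 -0.3581193   0.094     ] 0.01212631959474735 0.011264450923587792 5.962604769938068 5.795273847370789
sl [0.5456 0.0621 0.056 ]
sr [0.5415 0.0946 0.056 ]
br [0.5685 0.1078 0.056 ]
bl [0.5775 0.0287 0.056 ]
tr [0.5256 0.1023 0.056 ]
tl [0.5354 0.0239 0.056 ]
slot c [0.5496324 0.079064  0.056    ] sizes 0.03272555210984027 0.011804649386627335 0.04324186941050222 0.07959470032999011
7.09254038077993
5.509028296170944
E 7.100254050677616
E 6.463168055599916
ear x mid [0.54706924 0.10503466 0.056     ] [0.55642902 0.02631253 0.056     ]
eye [0.54857613 0.08772647 0.046     ]
```

Run:
```python
from h import *
t=read_time_s()
k=np.array([.5102,-.358])
print(read_gripper_width())
goto([*k,.13],down(5.9)); f0=read_wrist_force()
command_gripper(.045,20)
f=snap("wrist","r2")
movel([*k,.0635],velocity=.06); print(read_wrist_force()-f0,read_ee_pos())
f=snap("wrist","r3")
command_gripper(0.0,20); pause(.2)
print(read_gripper_width(),read_wrist_force()-f0,read_moment(),read_ee_pos(),read_time_s())
snap("wrist","r4")
```

```text
0.08544928559256443
[-0.98853599  0.42542302 -0.05166294] [ 0.51044889 -0.3582579   0.06400101]
0.015813099267050528 [-0.25746684  1.47071     1.60060844] [0.10197055 0.12644174 0.0630324 ] [ 0.51035589 -0.35810375  0.06382694] 6.875
```

View pics/r3.png

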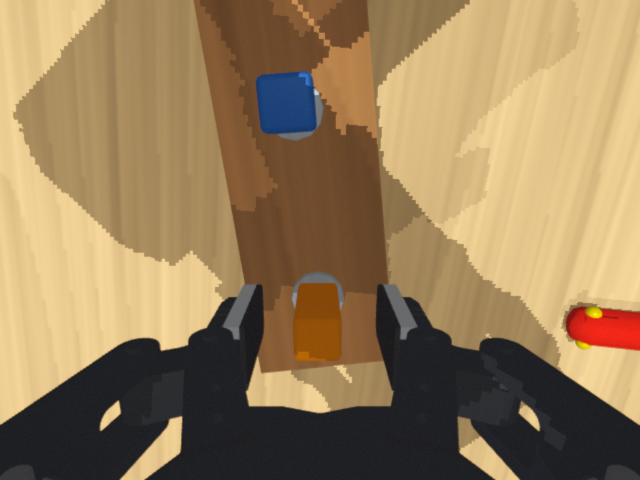

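View pics/r4.png

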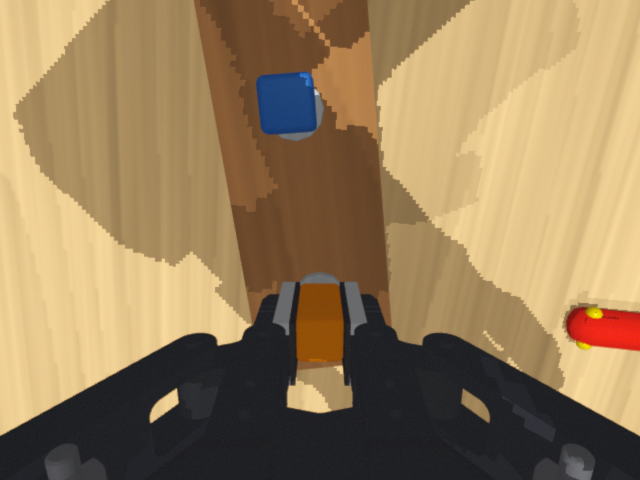

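r3 and r4 show the orange knob centred between the pads at about (320,320), with its square faces now flat against them. The wrist force is small, so I'll firm the grip and lift.

```bash
python3 - <<'E'
from h import *
f0=read_wrist_force()
command_gripper(0.0,100); pause(.2); print(read_gripper_width(),read_wrist_force()-f0)
p=read_ee_pos()
for dz in(.005,.03,.075):
    movel([p[0],p[1],.0635+dz],velocity=.06 if dz>.01 else .02);print(read_wrist_force()-f0)
pause(.2);print(read_wrist_force(),read_moment(),read_gripper_width(),read_ee_pos())
goto([.5496,.0791,.15],down(96.75)); pause(.3)
print(read_ee_pos(),read_ee_rot()[:,0],read_wrist_force(),read_moment())
snap("wrist","y2");print(read_time_s())
E
python3 - <<'E'
import cv2
a=cv2.imread("pics/y2.png")[120:380,200:440];cv2.imwrite("pics/y2c.png",cv2.resize(a,None,fx=2.3,fy=2.3,interpolation=cv2.INTER_NEAREST))
E
```

```text
0.014447654615806677 [-0.67398582 -0.16491718  0.58628738]
[-0.25865832  0.02794468 -6.61171773]
[ 0.0429445  -0.70195762 -5.92681253]
[-0.13767164 -0.08466761 -6.96323177]
[ 0.45701389 -0.08013657 -0.55714873] [ 0.00817882 -0.05292229  0.05319613] 0.014313875883201549 [ 0.51030253 -0.35805637  0.13798111]
[0.54973177 0.07851519 0.1499333 ] [-1.16370511e-01  9.93205872e-01  1.06130849e-05] [-0.63986205  0.29622493 -1.42568487] [-0.00352473 -0.01720806 -0.0197737 ]
11.375
```

View pics/y2c.png

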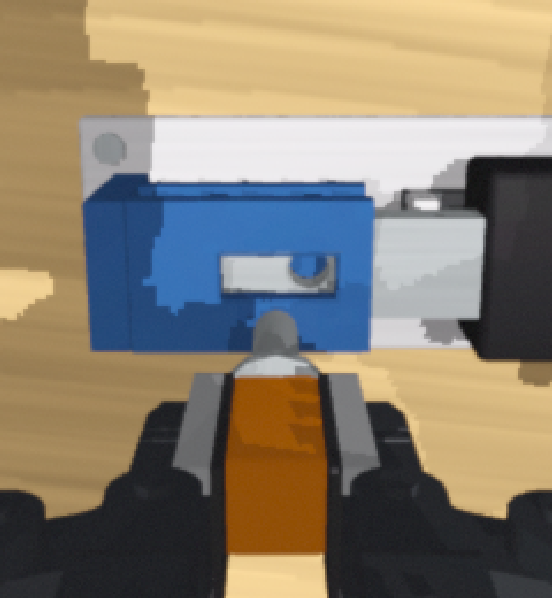

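y2 shows the pin held upright with its nose at about (319,257), the slot at (321,239), and the eye hole near (335,236) towards the slot's +y end. I'll zoom in to measure.

```bash
cat > meas.py <<'E'
from h import *
import sys
def zoom(tag,x0,y0,w,h,s):
    a=cv2.imread(f"pics/{tag}.png")[y0:y0+h,x0:x0+w];cv2.imwrite(f"pics/{tag}z.png",cv2.resize(a,None,fx=s,fy=s,interpolation=cv2.INTER_NEAREST))
E
python3 -c "
from meas import *
zoom('y2',285,220,80,70,10)
f=dict(np.load('y2.npz'))
T=down(96.75);p=np.array([.54973,.07852,.14993])
for y in(-3.5,0):
  for z in(-.0538,): print(y,proj(f,p+T@np.array([0,y*.001,-z])))
"
```

```text
-3.5 [319.54065378 252.86106223]
0 [319.54675495 259.03917614]
```

View pics/y2z.png

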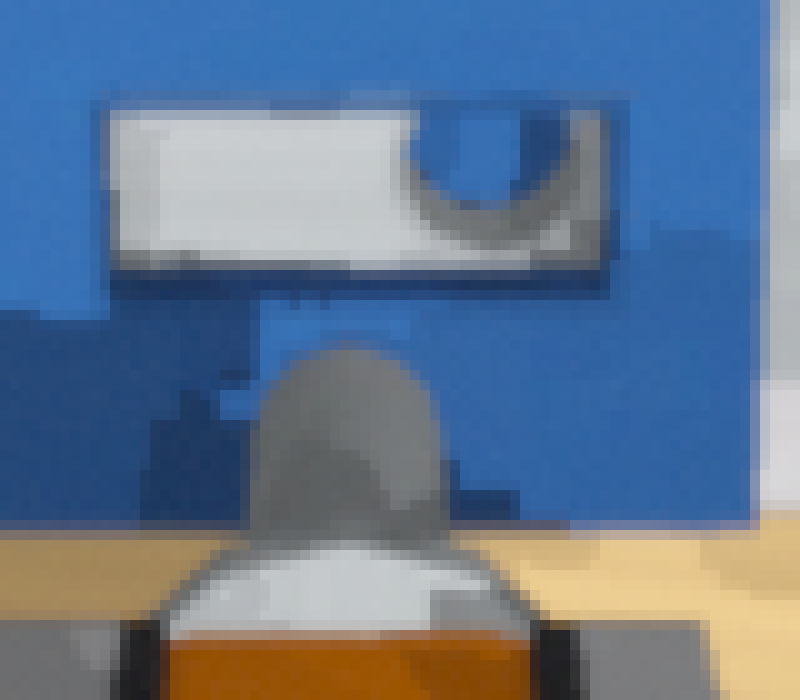

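```bash
python3 -c "
from meas import *
f=dict(np.load('y2.npz'))
th=np.radians(6.75);X=np.array([np.cos(th),np.sin(th)]);Y=np.array([-np.sin(th),np.cos(th)])
c=onz(f,320.6,239.6,.056)[:2];print('slot',c,'seat',c-9.75e-3*Y)
s=c-9.75e-3*Y
e=onz(f,334.1,235,.046)[:2];print('eye rel seat',X@(e-s),Y@(e-s))
C,d=ray(f,319.0,254.2);P=C+d*(.0962-C[2])/d[2];P=P[:2]+3.5e-3*X
t=np.array([.54973,.07852]);print('pin axis rel tcp',X@(P-t),Y@(P-t),'pin-slot',X@(P-c),Y@(P-c))
for n,(u,v) in dict(earR=(361.6,220),earR2=(361.2,272)).items():
  q=onz(f,u,v,.056)[:2];print(n,X@(q-c),Y@(q-c))
q=onz(f,320,272.3,.056)[:2];print('ear near +x edge',X@(q-c),Y@(q-c))
"
```

```text
slot [0.54996445 0.07922891] seat [0.55111044 0.06954649]
eye rel seat -0.000378316712255574 0.018775037139088582
pin axis rel tcp 0.0007331260267283475 -0.00029174684538819495 pin-slot 0.0004169789605860866 -0.0009681859280563091
earR -0.012853260632876817 0.025945615576826828
earR2 0.022122264018640692 0.0266620037166769
ear near +x edge 0.022307267392263713 -0.00039894933783894335
```

```bash
cat >> h.py <<'E'
th=np.radians(6.75);X=np.array([np.cos(th),np.sin(th)]);Y=np.array([-np.sin(th),np.cos(th)])
SEAT=np.array([.55111,.06955]);OFF=(.00073,-.0003);DZ=.0638  # tcp z = DZ + h
RT=down(96.75)
def cmd(x,y,h):  # pin position rel seat (mm) -> tcp target
    q=SEAT+X*(x*1e-3-OFF[0])+Y*(y*1e-3-OFF[1]);return np.array([*q,DZ+h*1e-3])
def state():
    p=np.mean([read_ee_pos() for _ in range(3)],0);q=p[:2]-SEAT
    return np.array([1e3*(X@q+OFF[0]),1e3*(Y@q+OFF[1]),1e3*(p[2]-DZ)])
def force(): # yoke axes
    F=read_wrist_force();return np.array([X@F[:2],Y@F[:2],F[2]])
E
python3 - <<'E'
from h import *
movel(cmd(.1,18.5,62),RT,.1);pause(.3);print(state(),state())
movel(cmd(.1,18.5,50),RT,.05);pause(.3);print(state(),force(),force(),force())
snap("wrist","y3");snap("scene","s3");print(read_time_s())
from meas import zoom
zoom("y3",275,200,100,75,8);zoom("s3",270,200,200,120,4)
E
```

```text
[ 0.35761618 18.3492957  62.45840297] [ 0.35761618 18.3492957  62.45840297]
[ 0.20307929 18.49081416 50.17254691] [-0.10858882 -0.00370946 -1.32528886] [-0.10858882 -0.00370946 -1.32528886] [-0.10858882 -0.00370946 -1.32528886]
12.875
```

View pics/y3z.png

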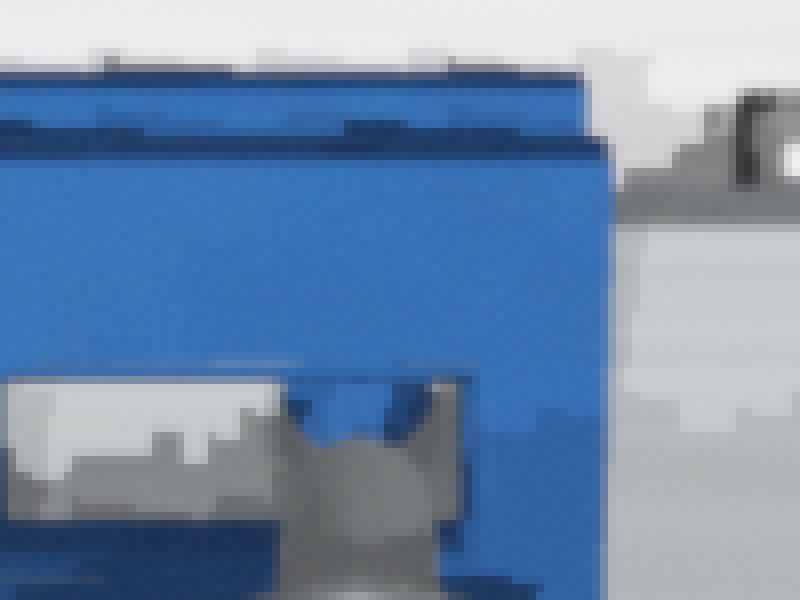

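View pics/s3z.png

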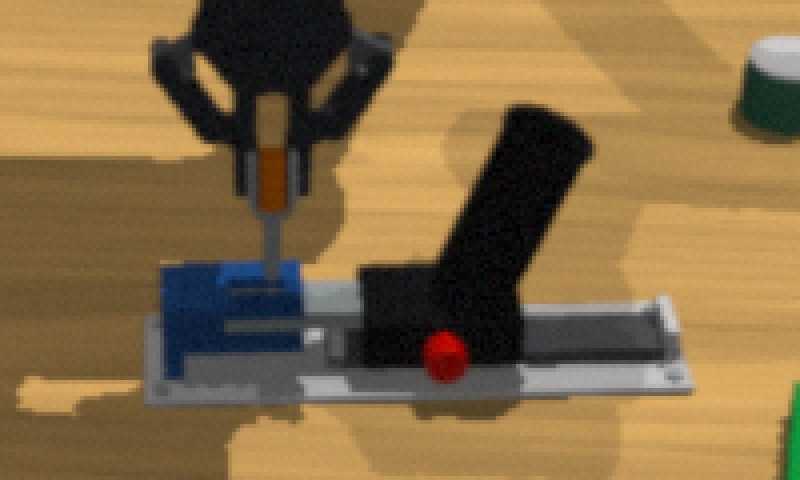

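y3 shows the nose at about (320,258), right above the slot's +y part and the eye hole. The scene view agrees: the pin is upright over the ear. I'll lower it in small force-checked steps.

Run:
```python
from h import *
f0=force();x,y=0,18.9
movel(cmd(x,y,50),RT,.03);f0=force()
for h in[47,44,42,40,38.5,37.5,36.5,35.5,34.5,33.5,32,30.5,29,27.5,26]:
    movel(cmd(x,y,h),RT,.025);F=force()-f0
    print(h,state().round(2),F.round(1))
    if abs(F[2])>4 or np.hypot(*F[:2])>4: print("stop");break
print(read_time_s())
```

```text
47 [-0.19 18.93 46.71] [-0.5 -0.2 -0.3]
44 [-0.16 18.91 43.75] [-0.9 -0.5  0.6]
42 [-0.09 18.9  41.86] [-0.7  0.3  0. ]
40 [-0.09 18.9  39.86] [-0.8  0.2  0.4]
38.5 [-0.07 18.91 38.42] [0.5 0.5 0.4]
37.5 [-2.000e-02  1.891e+01  3.745e+01] [-1.1  0.5  0.5]
36.5 [-0.06 18.93 36.41] [-1.2  0.3 -0.8]
35.5 [-0.07 18.92 35.43] [-1.3  0.5 -0.1]
34.5 [-0.05 18.92 34.43] [-0.7 -0.2  0. ]
33.5 [-0.06 18.91 33.42] [ 0.  -0.2  0.3]
32 [-0.08 18.91 31.88] [-0.5  0.3  0.1]
30.5 [-0.09 18.91 30.38] [ 0.   0.2 -0.9]
29 [-0.09 18.89 28.87] [-0.9  1.4  0.9]
27.5 [-0.07 18.9  27.39] [-0.3 -0.6  0.7]
26 [-0.1  18.9  25.87] [-0.6  0.4 -0.2]
16.9083
```

Run:
```python
from h import *
movel(cmd(0,18.9,24.5),RT,.03);f0=force();x=0
for y in[17.9,16.9,15.9,14,12,10,8,6,4,3,2,1,0.5,0]:
    movel(cmd(x,y,24.5),RT,.03);F=force()-f0
    print(y,state().round(2),F.round(1),read_moment().round(2))
    if abs(F[2])>8 or np.hypot(*F[:2])>14: print("stop");break
print(read_time_s())
snap("wrist","y4");snap("scene","s4")
from meas import zoom
zoom("y4",240,180,160,110,5);zoom("s4",270,200,200,120,4)
```

```text
17.9 [ 0.05 17.82 24.53] [ 0.2 -0.6 -0.5] [-0.03 -0.01  0.02]
16.9 [2.000e-02 1.731e+01 2.454e+01] [-0.2  2.8 -0.5] [ 0.7  -0.02  0.03]
15.9 [2.000e-02 1.666e+01 2.453e+01] [ 1.2  5.3 -0.6] [1.1  0.07 0.03]
14 [ 0.   14.82 24.53] [-0.3  4.7 -0.1] [ 1.16  0.09 -0.06]
12 [2.000e-02 1.282e+01 2.453e+01] [ 0.7  5.2 -0.5] [1.16 0.03 0.01]
10 [ 0.04 10.82 24.56] [-0.3  6.1 -0.1] [ 1.15  0.11 -0.01]
8 [2.000e-02 8.810e+00 2.455e+01] [ 0.8  5.5 -0.8] [1.12 0.03 0.03]
6 [ 0.04  6.82 24.55] [ 1.   4.1 -0. ] [1.09 0.   0.01]
4 [ 0.04  4.83 24.55] [0.5 5.6 0.4] [ 1.1   0.03 -0.01]
3 [2.000e-02 3.900e+00 2.454e+01] [0.3 5.7 0.8] [ 1.18  0.04 -0.  ]
2 [2.000e-02 2.910e+00 2.454e+01] [ 0.9  5.5 -1.3] [ 1.24  0.09 -0.01]
1 [ 0.    1.93 24.54] [1.3 6.1 0.2] [ 1.23  0.07 -0.02]
0.5 [ 0.03  1.45 24.56] [ 0.4  5.7 -0.6] [1.25 0.03 0.  ]
0 [2.000e-02 9.700e-01 2.456e+01] [ 0.1  5.8 -0.6] [ 1.3   0.02 -0.03]
20.6583
```

View pics/y4z.png

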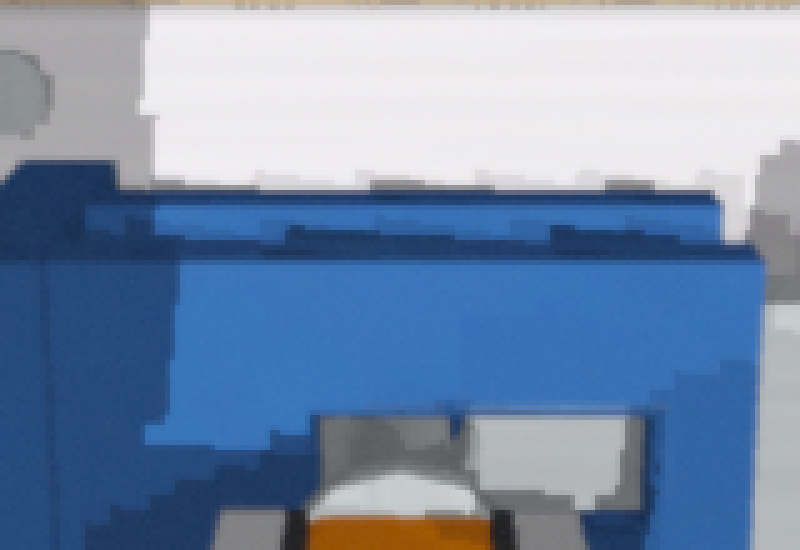

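View pics/s4z.png

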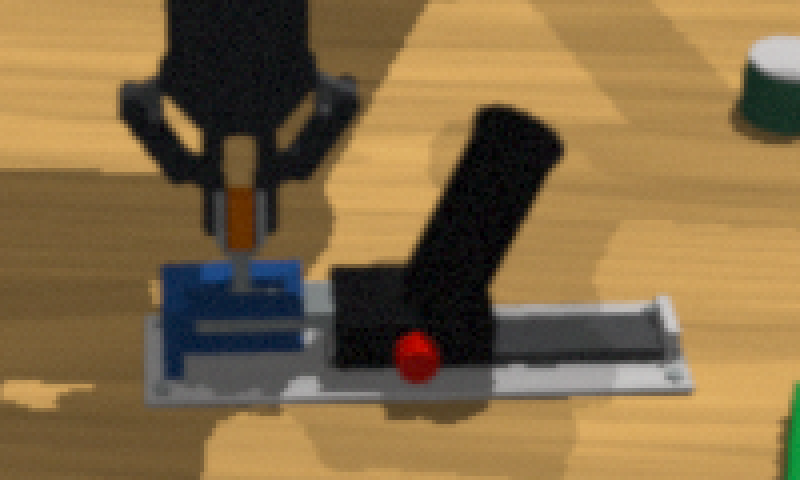

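The eye slid 17 mm with a steady 6 N or so, and the scene view shows the carriage has moved. I'll continue gently to the end stop, feeling for the reference.

Run:
```python
from h import *
x=0
from workcell import *
f0=np.array([0,0,-.8])
for y in np.arange(-.4,-4.5,-.4):
    movel(cmd(x,y,24.5),RT,.03);pause(.1);F=np.mean([force() if pause(.03) is None else 0 for _ in range(3)],0)-f0
    print(y.round(1),state().round(2),F.round(1),read_moment()[0].round(2))
    if np.hypot(*F[:2])>10.5: print("stop");break
print(read_time_s())
```

```text
-0.4 [2.000e-02 5.900e-01 2.453e+01] [0.  0.  0.8] 1.28
-0.8 [2.000e-02 1.800e-01 2.455e+01] [0.  0.  0.8] 1.32
-1.2 [ 0.05 -0.22 24.57] [0.  0.  0.8] 1.29
-1.6 [ 0.   -0.6  24.55] [0.  0.  0.8] 1.3
-2.0 [-0.   -0.99 24.55] [0.  0.  0.8] 1.23
-2.4 [ 1.000e-02 -1.390e+00  2.454e+01] [0.  0.  0.8] 1.33
-2.8 [-0.   -1.72 24.53] [0.  0.  0.8] 1.43
-3.2 [-0.   -1.86 24.56] [0.  0.  0.8] 1.58
-3.6 [-0.   -1.95 24.54] [0.  0.  0.8] 1.87
-4.0 [-0.   -2.04 24.55] [0.  0.  0.8] 2.09
-4.4 [ 0.   -2.14 24.57] [0.  0.  0.8] 2.36
25.7083
```

Run:
```python
from h import *
print(force())
for y in(-2.5,-1,0):
    movel(cmd(0,y,24.5),RT,.03);pause(.15);print(state().round(2),force().round(1),read_moment().round(2))
f0=force()
for h in[23.5,22.5,21.5,20.5,19.5,18.5,17.5]:
    movel(cmd(0,0,h),RT,.025);pause(.1);F=force()-f0
    print(h,state().round(2),F.round(1),read_moment().round(2))
    if abs(F[2])>5 or np.hypot(*F[:2])>6: print("stop");break
print(read_time_s())
```

```text
[ 0.40791803 11.03582054 -0.16621026]
[ 0.04 -1.73 24.55] [ 0.3  7.3 -0.4] [ 1.46  0.01 -0.04]
[-0.   -1.24 24.49] [ 1.5  1.7 -0.7] [ 0.27 -0.    0.01]
[-0.   -0.13 24.49] [-0.5 -0.9 -0.7] [ 0.05 -0.01 -0.02]
23.5 [-2.000e-02 -3.000e-02  2.347e+01] [ 0.8  1.2 -0.3] [-0.   -0.04  0.01]
22.5 [-1.000e-02  1.000e-02  2.247e+01] [ 0.5  1.2 -0.1] [-0.03 -0.   -0.01]
21.5 [-0.   -0.   21.46] [0.4 1.4 0.2] [0.05 0.03 0.03]
20.5 [-0.000e+00  1.000e-02  2.047e+01] [-0.8 -0.1 -1. ] [ 0.01 -0.04 -0.04]
19.5 [1.000e-02 2.000e-02 1.949e+01] [0.3 0.8 0.2] [-0.05 -0.01  0.02]
18.5 [-0.000e+00  1.000e-02  1.849e+01] [ 0.6  0.6 -0.3] [-0.03 -0.01 -0.01]
17.5 [-1.00e-02  0.00e+00  1.75e+01] [-0.2  0.8 -0.7] [ 0.01  0.05 -0.03]
29.3583
```

Run:
```python
from h import *
f0=np.array([0,0,-.6])
for h in[16,14.5,13,11,9,7,5,4,3,2,1.5,1,.7,.4,.1,-.2,-.5,-.8,-1.1]:
    movel(cmd(0,0,h),RT,.025);pause(.06);F=force()-f0
    print(h,state().round(2),F.round(1),read_moment().round(2))
    if abs(F[2])>4.5 or np.hypot(*F[:2])>6: print("stop");break
print(read_time_s())
snap("wrist","y5");snap("scene","s5")
from meas import zoom
zoom("y5",240,180,160,110,5);zoom("s5",270,200,200,120,4)
```

```text
16 [-4.000e-02  1.000e-02  1.593e+01] [-0.1  0.4 -0.4] [ 0.02  0.02 -0.03]
14.5 [-0.03  0.   14.45] [ 0.2 -0.2 -1. ] [ 0.02 -0.12 -0.02]
13 [ 1.000e-02 -0.000e+00  1.297e+01] [ 0.5 -0.3 -1. ] [-0.01 -0.04  0.05]
11 [-0.08  0.03 10.92] [-0.5 -0.1  0.2] [-0.02 -0.03  0.  ]
9 [-0.05 -0.01  8.92] [ 0.  -0.3 -0.2] [-0.03  0.02 -0.08]
7 [-0.04  0.    6.93] [0.6 0.2 0.5] [ 0.03  0.01 -0.01]
5 [-0.03  0.    4.95] [ 0.  -0.4 -0.2] [ 0.03  0.03 -0.02]
4 [0.   0.01 3.98] [-0.2 -0.7  0.2] [-0.03 -0.01 -0.05]
3 [-0.03 -0.    2.96] [ 0.3 -0.4  0.4] [ 0.05 -0.02 -0.04]
2 [-0.02  0.01  1.96] [ 0.5  0.1 -0.4] [ 0.01  0.02 -0.  ]
1.5 [-0.    0.    1.51] [-0.4  0.   0. ] [0.03 0.02 0.01]
1 [-0.01  0.01  0.98] [-0.3  0.1 -0.5] [-0.06  0.01  0.03]
0.7 [-0.    0.    0.69] [-0.3  0.4  0.3] [-0.06  0.03  0.05]
0.4 [-0.   0.   0.4] [ 0.1 -0.7 -1.1] [-0.03 -0.01  0.01]
0.1 [0.07 0.   0.22] [0.5 0.3 1.2] [0.04 0.06 0.02]
-0.2 [0.07 0.01 0.18] [-2.5 -0.6  5.3] [-0.03  0.35 -0.04]
stop
34.2917
```

View pics/y5z.png

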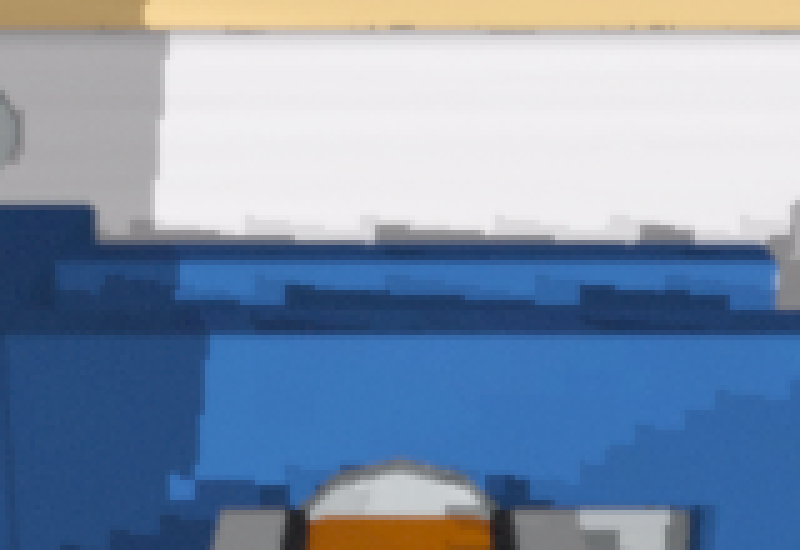

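View pics/s5z.png

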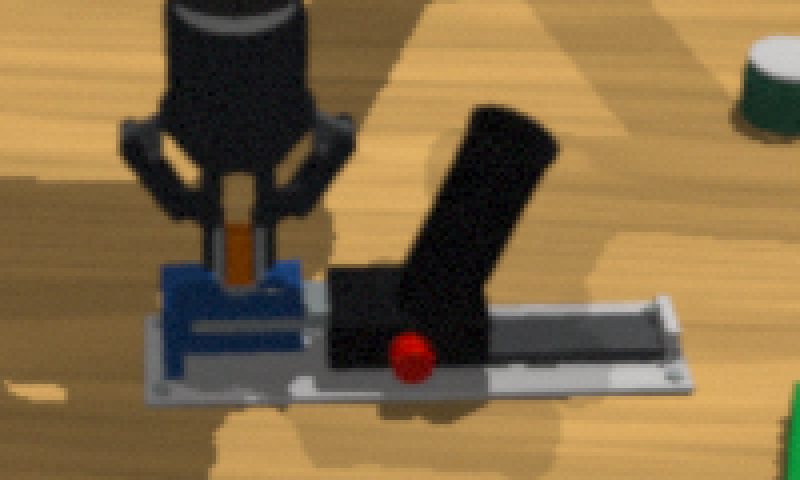

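The collar met the ear at h ≈ 0.2 mm with about 5 N, and both views show it seated on the ear. I'll relax the force, then release and retreat.

Run:
```python
from h import *
movel(cmd(0,0,.1),RT,.02);pause(.1);print(force())
command_gripper(.045,20);pause(.3);print(force(),read_gripper_width())
movel(cmd(0,0,20),RT,.05);print(force())
movel(cmd(0,0,110),RT,.15);pause(.2)
snap("wrist","y6");snap("scene","s6");snap("top","t6");print(read_time_s(),force())
from meas import zoom
zoom("y6",240,150,180,130,4);zoom("s6",270,200,200,120,4)
```

```text
[-0.62552954  0.28867394  3.41586712]
[ 0.37099088  0.69455283 -0.74731436] 0.0451314222382365
[-0.33426381  0.68033774  0.55317895]
37.0917 [ 0.19063753 -0.38536251  0.08113908]
```

View pics/y6z.png

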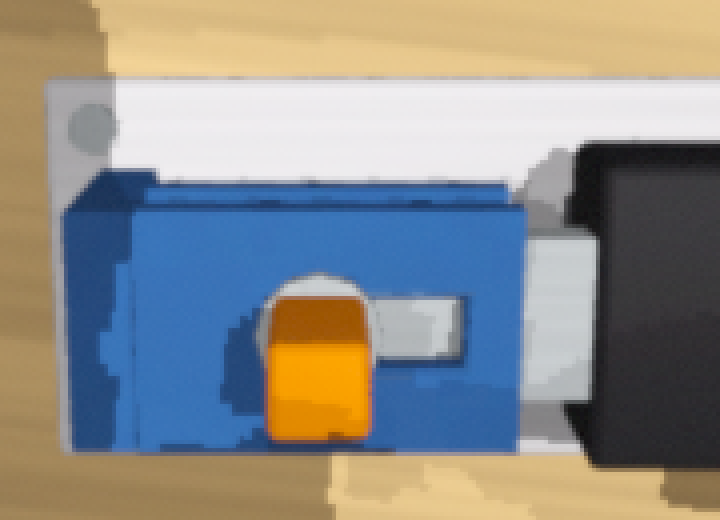

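View pics/s6z.png

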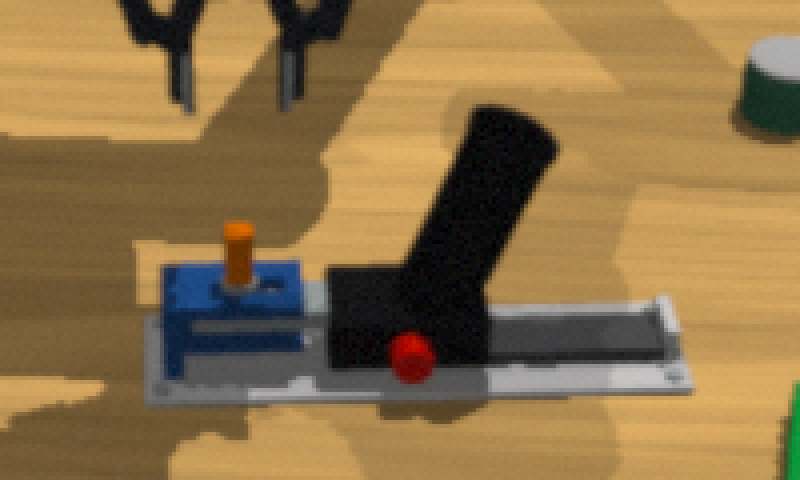

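View pics/s6.png

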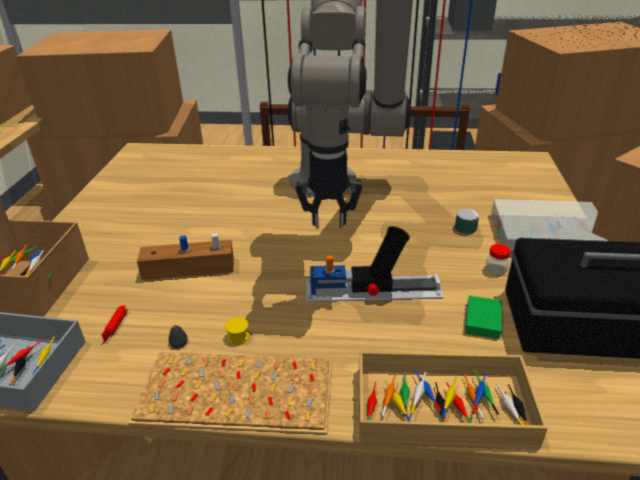

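The pin stands upright at (330,265) in the scene view with its collar on the ear. The blue and white pins and the goods have not moved. One quick height check, then I'll hand in.

Run:
```python
from h import *
f=dict(np.load("y6.npz"));R,C=cam(f)
def pt(u,v):
    z=np.median(f["range_z"][v-1:v+2,u-1:u+2]);_,d=ray(f,u,v);return C+d*z
a=pt(240+80,150+98);b=pt(240+45,150+70);print("knob top",a,"ear",b,"diff",a[2]-b[2])
sign_off();print(read_time_s())
```

```text
knob top [0.55084538 0.07017688 0.09427262] ear [0.54486921 0.0451314  0.05659609] diff 0.03767652801653637
the job is handed in; nothing more can be done
the job is handed in; nothing more can be done
```

The orange-knobbed pin is in the yoke with its collar seated on the upper ear. I let go, moved the arm clear and handed the job in at about 37 s.

- **Finding and drawing the eye:** I lowered the pin through the slot into the eye's hole about 18.8 mm from the seat, which the camera had shown me beforehand, without touching anything on the way. The touch came on the first pull towards the web. The eye then slid at a steady 5–6 N until the pin met a stop, most likely the slot's end, at about 11 N. I backed off to line up with the lower hole.
- **Seating:** The pin went down freely through the lower ear until the collar touched at about 5 N, within 0.2 mm of the expected height.
- **Final checks:** The depth reading puts the knob's top 37.7 mm above the ear, against 38 mm when flush. The pictures show the pin upright, the blue and white pins still in the rack, and the goods not visibly moved.
- **What went wrong:** My averaged force check read zero during the last 4 mm of the pull, because of a bug in my script. The wrist moment was still being read. A proper reading at the deepest point gave 11 N, well under the 35 N limit.

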